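Raise the telescoping rim gauge to its second stop and hold it there

ROBOT

A 7-joint arm with a two-finger parallel gripper is mounted at the origin on the work surface. World frame = base frame: x ahead of the robot, y to its left, z up, the work surface at z = 0. Lengths are in mm, angles in rad, forces in N, time in s.
With the tool pointing down it reaches from about 400 to 875 mm from the base axis. Payload 19.3 kg.
Tool frame: the origin (TCP) lies at the very end of the fingers, on their centre line; the grasp point (between the pads) lies 19 mm behind it; z points along the fingers, y is the line along which they close (so a half turn about z gives the same grasp; the last joint's range is limited). The gripper opens to 85 mm and grips with 20 to 120 N. Pads are 22 mm wide; open, the fingers measure 114 mm over their backs; the gripper's body (76 mm by 85 mm) begins 54 mm behind the grasp point. The pads swing forward as they close: fully open they stand 13 mm farther back than shut.
Start: joints at [1.205, 0.521, -0.036, 1.599, 0.021, 1.021, -0.113], TCP at [182.163, -597.856, 231.291] pointing down, gripper open.
Joint ranges: [-2.91, 2.91], [-0.3, 2.13], [-1.5, 1.42], [0.17, 2.43], [-1.26, 4.41], [0.16, 1.93], [-2.52, 2.52]. Speed limits (rad/s): [1.89, 1.89, 2.39, 2.39, 3.01, 3.01, 3.01].

INTERFACE

Orientations are given as a unit quaternion [w, x, y, z].
In Python, from cell import bot gives the robot as it stands. The module is installed in compiled form; this text tells all that it offers.
- The arm moves only by the tool apply_moves, never from a script. Its argument "increments" is a list of rows, each an object with "turn": the turn, a rotation vector about the tool's x, y, z in rad, a list of three; "slide": the shift along the tool's x, y, z in m, a list of three; "gripper": the opening, from -1 (shut) to 1 (fully open). In form: [{"turn": [ax, ay, az], "slide": [dx, dy, dz], "gripper": gripper}, ...]. A call has 1 to 8 rows; each row is the pose to reach, as a shift and turn from the pose commanded when the call began, along the tool's axes at that moment; what a row does not reach only later rows make up. A row lasts 1/12 s, in which the tool goes at most 41.7 mm and 7.16 degrees, less where a joint would pass 70% of its speed; a pose out of reach is approached as far as the arm can. A call with a gripper value outside its range is refused whole. The fingers move at their own pace and stop on an object; the grip force is fixed at half the most. Time passes only in rows, so rows that repeat a pose let the fingers close. It gives the time, the measured TCP pose, the force, the opening and the grip force at its end, in the units of the state.
- bot.get_obs(): the state, without advancing time (a new reading comes with each control period).
- bot.snapshot(name): name is "side" or "top" or "wrist"; returns the picture (420x560x3 uint8, blue, green, red); there is no depth.
- bot.calibration(name): a dict with "K" (3x3 intrinsics, pixels), "k1" (the pictures are not rectified: a ray, as slopes to the right and down, at radius r is drawn at 1 + k1 r^2 times it, then the intrinsics apply), "R" (3x3) and "t" (3): a world point X has camera coordinates R X + t. Camera axes: x right, y down, z forward; pixel columns grow to the right and rows downward; lengths in mm; the calibration is good to about 2 mm. A picture is of the moment at which its call begins: read the wrist's pose just before it. calibration takes no time and is no camera call; for the wrist camera it gives the pose at the moment of the call.
- bot.close_job(): hands the job in; it is judged then, once.
Trained networks look in the newest picture that a camera, given by its name, has taken for a name from the list of things; names that differ only in an ending like _2 or _b are one class to them, and where a whole thing is asked for, a point or a joint stands for the part that bears it (a point fixed in the world has none). Each returns a list of dicts, best first, with "p" (0 to 1); they miss things now and then, are a little off and sometimes report something else, mostly with a low value. They report only what shows in the picture. A call takes as long as a camera call.
- bot.find_in(label, camera): "bbox" ([left, top, right, bottom] in pixels, round what is visible of it).
- bot.masks_of(label, camera): "region" (420x560 bool, what is visible of it) and "bbox" ([left, top, right, bottom] in pixels, round what is visible of it).
- bot.tip_of(label, camera): "pixel" ([column, row] in pixels: a listed point, or the origin of a listed thing).
The state is a dict: "time": time; "joint_positions": joint angles; "dq": joint speeds; "joint_torque": joint torques, N m; "tcp_pos": TCP position; "orientation": TCP orientation; "force": force on the tool from outside, world axes, zero at the start; "wrist_torque": the same for the moment, N m; "finger_gap": opening from 0.0 (shut) to 1.0 (fully open); "gripper_force": force on a finger pad.
Only numpy, scipy, OpenCV 4.12 (cv2) and the standard library are available. Lean on these libraries where they do the work, as an engineer would, in place of code of your own. Each camera call takes 0.05 s, during which the arm holds its last target. There are 200 camera calls.

TASK

The potter wants to compare vase rims with the telescoping height gauge: press its release button fully down, then take the mast by its wooden crossbar and pull it straight up, past the first stop (a click that you feel and pull through), until it comes up firmly against the second stop. The two stops are hidden in the tube and are set differently every time, so feel for them. Finish while still gripping the crossbar and keeping the mast pulled up against the second stop: do not let go, and leave the pots, kiln posts, jar and mug around it where they stand.

Things in the scene. Friction and masses are not known exactly. Their poses are not given: they have to be found in the camera images.
- gauge: Telescoping height gauge, bolted down: steel base plate (x -160 to 60, y -60 to 60 mm, 18 thick), upright 36 mm square aluminium tube with 46 mm black collar (top at 162 mm), grey release box 50 x 50 mm, top at 68 mm, 110 mm along -x from the tube. Origin: on the table under the tube's axis; z up; the mast's pointer points along +y.
- release_top (a point): Centre of the top of the black round release button (28 mm across, stands 14 mm above its box when up). Pressed straight down by 8 mm; it moves at about 3 N, has no return spring and stays where it is left; press it right down for a sure release.
- release (a joint): How far the release button is pressed: 0 up (mast locked) to 0.008 m fully down (mast free).
- mast_grip (a point): Centre of the wooden crossbar on the mast: 20 mm wide (gauge x), 80 mm long (gauge y), 24 mm high, centre 195 mm above the table with the mast in; 21 mm free height between collar and bar. A thin steel pointer (6 mm) runs on 80 mm from its +y end. Pinch it across its width, from above. Axes as the gauge's.
- mast (a joint): How far the mast is out (m): 0 fully in, grows upward. Slides up only, locked (1 mm play) until the button is down. Weighs 0.2 to 0.4 kg, rubs with 1 N, slides down if let go. First stop: somewhere at 0.030 to 0.042, a click that gives at about 7 N above the weight, fully passed 14 mm farther. Second: somewhere at 0.075 to 0.105.
- stop_pad (a joint): How far the buffer of the second stop is squeezed by the mast (m): 0 not touched; it yields by up to 0.006 at 2 N per mm (12 N), then is hard. The mast counts as against the stop when it is squeezed by more than 0.001.
- bowl: Stoneware bowl, 120 mm across, 65 mm high; origin under its centre. Not to be moved.
- post_short: Short white tubular kiln post, 38 mm across, 55 mm high, upright; origin under its centre. Not to be moved.
- post_tall: Taller white tubular kiln post, 38 mm across, 100 mm high, upright; origin under its centre. Not to be moved.
- jar: Small glass jar with a lid, 56 mm across, 50 mm high; origin under its centre. Not to be moved.
- vase: Pale vase, 84 mm across, 155 mm high; origin under its centre. Not to be moved.
- mug: Green glazed mug, 80 mm across, 90 mm high; origin under its centre. Not to be moved.
- plain_gauge: A plain one-piece gauge, fixed: 90 mm square base, 16 mm rod, round wooden knob, 172 mm high, no button; not the one to use. Origin under its centre.

How it is judged (in metres and radians):
On the way, in this order (a step that is already met when the one before it is completed fails the run):
1. the release button is pressed down, with the mast still in (value of joint release above 0.006 m and value of joint mast below 0.01 m), for 0.1 s.
2. the mast is drawn up against the second stop by the fingers (value of joint stop_pad above 0.001 m and contact force between the fingers and mast above 1 N), for 0.3 s.
At the end, for the whole second after the job is handed in: The button is down (more than 6 of 8 mm); the mast is pulled out against the second stop, squeezing its buffer by more than 1 mm, with the crossbar more than 260 mm above the table, and the fingers still hold the mast (contact force over 1 N) (all of step 2 and value of joint release above 0.006 m and value of joint mast above 0.07 m and height (world z) of mast_grip above 0.26 m); the arm keeps its last pose, push and grip.
It fails at once if a pot, kiln post, the jar or the mug is moved by more than 30 mm (distance of any of bowl, post_short, post_tall, jar, vase, mug from where it was at the start of the episode above 0.03 m).
It also fails if it takes over 48 s, if anything falls off the work surface, if the arm or the gripper's body presses on something with over 40 N, if the wrist force passes 120 N, or if a joint passes its speed limit or range.

## Working session

There is one attempt and no reset: what is moved stays moved. The work goes in short steps, Python scripts to look and compute and a tool call to move; the robot and the scene stay as the last step left them, time stands still between calls to the robot, and variables do not carry over. Pictures are saved under pics/ and viewed, at most 10 in all, crops included, and the job is handed in when it is done.

Besides the shell and the picture viewer there is one more tool, called after "Call:" as name(argument=value, ...) on one line, values as JSON. apply_moves: Moves the arm, as the interface text tells. Its arguments: {"type":"object","properties":{"increments":{"type":"array","items":{"type":"object","properties":{"turn":{"type":"array","items":{"type":"number"}},"slide":{"type":"array","items":{"type":"number"}},"gripper":{"type":"number"}}}}},"required":["increments"]}

```bash
mkdir -p pics; cat > h.py <<'E'
import numpy as np, cv2
from cell import bot
def ray(cam,px):
    c=bot.calibration(cam);K=np.array(c["K"]);R=np.array(c["R"]);t=np.array(c["t"])
    d=np.array([(px[0]-K[0,2])/K[0,0],(px[1]-K[1,2])/K[1,1]]);u=d.copy()
    for _ in range(20): u=d/(1+c["k1"]*(u@u))
    return -R.T@t, R.T@np.array([u[0],u[1],1])
def onz(cam,px,z):
    o,d=ray(cam,px); return o+d*(z-o[2])/d[2]
def tri(a,b):
    (o1,d1),(o2,d2)=a,b
    s=np.linalg.lstsq(np.c_[d1,-d2],o2-o1,rcond=None)[0]
    p,q=o1+s[0]*d1,o2+s[1]*d2
    return (p+q)/2,np.linalg.norm(p-q)
E
python3 - <<'E'
from h import *
np.set_printoptions(precision=1,suppress=True)
ims=[bot.snapshot(c) for c in("side","top")]
for c,i in zip(("side","top"),ims): cv2.imwrite(f"pics/{c}0.png",i)
for l,z in(("release_top",82),("mast_grip",195),("gauge",0),("plain_gauge",0)):
    r={}
    for c in("side","top"):
        for d in bot.tip_of(l,c)[:2]:
            print(l,c,np.array(d["pixel"]),round(d["p"],2),onz(c,d["pixel"],z)); r.setdefault(c,d["pixel"])
    if len(r)==2: print("tri",*tri(ray("side",r["side"]),ray("top",r["top"])))
o=bot.get_obs();print(o["time"],o["tcp_pos"],o["orientation"],o["force"],o["finger_gap"])
E
```

```text
release_top side [312.9 216.6] 0.42 [516.  -62.3  82. ]
release_top top [295.7 222.8] 0.4 [512.  -70.7  82. ]
tri [515.5 -69.7  74.1] 6.96723768917239
mast_grip side [277.9 191. ] 0.62 [607.3 -10.2 195. ]
mast_grip top [281.1 194.9] 0.69 [600.  -15.4 195. ]
mast_grip top [277.9 199. ] 0.29 [586.1  -4.9 195. ]
tri [604.3 -13.5 192.8] 8.777483370513597
gauge side [275.4 233.8] 0.55 [614.2  -2.9   0. ]
gauge top [278.  194.6] 0.58 [621.8  -5.4   0. ]
tri [619.9  -6.7  -7.2] 5.778156406836477
plain_gauge side [217.  378.9] 0.89 [504.8 470.8   0. ]
plain_gauge top [152.2 220.2] 0.57 [515.5 471.5   0. ]
tri [511.4 471.   -6.3] 9.76074318942221
0.5 [ 182.2 -597.8  231.3] [-0.   1.   0.1  0. ] [-0.5 -1.   0.3] 1.004740489728442
```

View pics/top0.png

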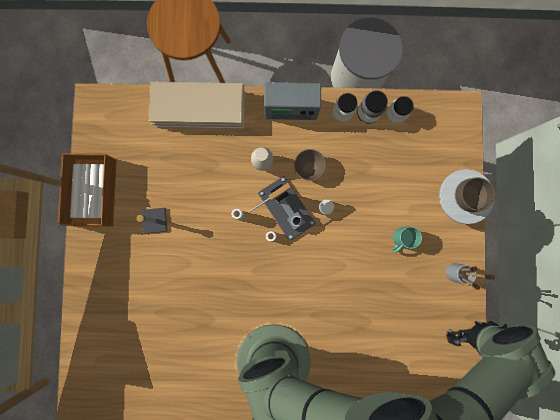

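View pics/side0.png

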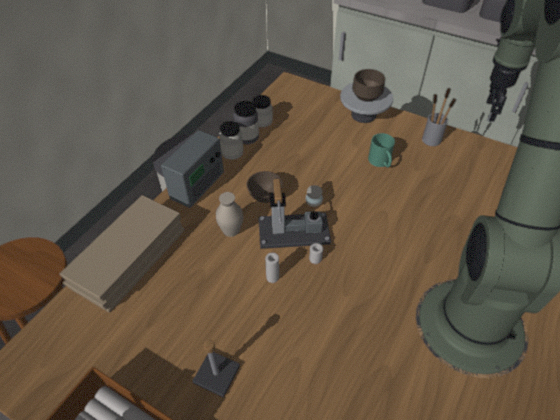

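The gauge's crossbar shows at top (280,193) and its button at top (296,221) / side (313,216). The yaw is about 31°, and the tube-to-button distance of 112 mm matches the given 110. The plain gauge is far left. The jar (326,208) and posts (271,236), (237,214) are low.

```bash
cat >> h.py <<'E'
from scipy.spatial.transform import Rotation as Ro
def plan(target,yaw):
    """slide (m) and turn (rotvec) to target TCP with tool down, tool y at yaw (mod pi)"""
    o=bot.get_obs();w,x,y,z=o["orientation"];R=Ro.from_quat([x,y,z,w])
    best=None
    for a in(yaw,yaw+np.pi):
        Y=np.array([np.cos(a),np.sin(a),0]);Z=np.array([0,0,-1.]);M=Ro.from_matrix(np.c_[np.cross(Y,Z),Y,Z])
        v=(R.inv()*M).as_rotvec()
        if best is None or np.linalg.norm(v)<np.linalg.norm(best): best=v
    return np.round(R.inv().apply(np.array(target)-o["tcp_pos"])/1000,4),np.round(best,3)
E
python3 - <<'E'
from h import *
np.set_printoptions(precision=4,suppress=True)
print(plan([505,-85,250],np.deg2rad(31)), bot.get_obs()["orientation"])
E
```

```text
(array([ 0.4583, -0.3965, -0.0187]), array([-0.   ,  0.   ,  1.325])) [-0.      0.9891  0.1473  0.    ]
```

Call:
apply_moves(increments=[{"turn":[0,0,0.083],"slide":[0.029,-0.025,-0.005],"gripper":-1},{"turn":[0,0,0.166],"slide":[0.057,-0.05,-0.01],"gripper":-1},{"turn":[0,0,0.249],"slide":[0.086,-0.074,-0.019],"gripper":-1},{"turn":[0,0,0.332],"slide":[0.115,-0.099,-0.019],"gripper":-1},{"turn":[0,0,0.415],"slide":[0.143,-0.124,-0.019],"gripper":-1},{"turn":[0,0,0.498],"slide":[0.172,-0.149,-0.019],"gripper":-1},{"turn":[0,0,0.581],"slide":[0.2,-0.173,-0.019],"gripper":-1},{"turn":[0,0,0.664],"slide":[0.229,-0.198,-0.019],"gripper":-1}])

```text
time: 1.17
tcp_pos: [344.1, -340.2, 250.5]
orientation: [0.0, 0.983, -0.185, 0.0]
force: [1.1, -0.4, -0.1]
finger_gap: -0.003
gripper_force: 0.0
```

```bash
python3 - <<'E'
from h import *
print(plan([505,-85,250],np.deg2rad(31)), bot.get_obs()["time"],bot.get_obs()["joint_positions"])
E
```

```text
(array([ 0.057 , -0.2963,  0.0005]), array([ 0.   , -0.001,  0.657])) 1.1667 [ 0.64955691  0.27349508  0.00935171  1.93959909 -0.0030863   0.92794479
 -1.28299415]
```

Call:
apply_moves(increments=[{"turn":[0,0,-0.12],"slide":[0.008,-0.037,0],"gripper":-1},{"turn":[0,0,-0.24],"slide":[0.015,-0.074,0],"gripper":-1},{"turn":[0,0,-0.36],"slide":[0.022,-0.111,0],"gripper":-1},{"turn":[0,0,-0.48],"slide":[0.029,-0.148,0],"gripper":-1},{"turn":[0,0,-0.6],"slide":[0.036,-0.185,0],"gripper":-1},{"turn":[0,0,-0.72],"slide":[0.043,-0.222,0],"gripper":-1},{"turn":[0,0,-0.84],"slide":[0.05,-0.259,0],"gripper":-1},{"turn":[0,0,-0.96],"slide":[0.057,-0.296,0],"gripper":-1}])

```text
time: 1.83
tcp_pos: [504.0, -84.3, 250.6]
orientation: [0.0, 0.956, 0.294, 0.0]
force: [0.8, -0.7, 0.2]
finger_gap: -0.002
gripper_force: 0.0
```

Call:
apply_moves(increments=[{"turn":[0,0,-0.12],"slide":[0,0,0],"gripper":-1},{"turn":[0,0,-0.24],"slide":[0,0,0],"gripper":-1},{"turn":[0,0,-0.36],"slide":[0,0,0],"gripper":-1},{"turn":[0,0,-0.48],"slide":[0,0,0],"gripper":-1},{"turn":[0,0,-0.6],"slide":[0,0,0],"gripper":-1},{"turn":[0,0,-0.72],"slide":[0,0,0],"gripper":-1},{"turn":[0,0,-0.84],"slide":[0,0,0],"gripper":-1},{"turn":[0,0,-0.96],"slide":[0,0,0],"gripper":-1}])

```text
time: 2.5
tcp_pos: [503.3, -86.1, 250.4]
orientation: [0.0, 0.712, 0.702, 0.0]
force: [-1.2, 0.6, -0.2]
finger_gap: -0.002
gripper_force: 0.0
```

Call:
apply_moves(increments=[{"turn":[0,0,-0.12],"slide":[0,0,0],"gripper":-1},{"turn":[0,0,-0.24],"slide":[0,0,0],"gripper":-1},{"turn":[0,0,-0.36],"slide":[0,0,0],"gripper":-1},{"turn":[0,0,-0.48],"slide":[0,0,0],"gripper":-1},{"turn":[0,0,-0.565],"slide":[0,0,0],"gripper":-1},{"turn":[0,0,-0.565],"slide":[0,0,0],"gripper":-1}])

```text
time: 3.0
tcp_pos: [503.2, -86.2, 250.3]
orientation: [-0.0, 0.488, 0.873, 0.0]
force: [-0.4, -0.2, 0.5]
finger_gap: 0.002
gripper_force: 0.0
```

```bash
python3 - <<'E'
from h import *
np.set_printoptions(precision=1,suppress=True)
o=bot.get_obs();print(o["time"],o["tcp_pos"],o["orientation"],o["joint_positions"],o["force"])
cv2.imwrite("pics/w1.png",bot.snapshot("wrist"))
for l,z in(("release_top",82),("mast_grip",195),("gauge",0)):
    for d in bot.tip_of(l,"wrist")[:2]: print(l,np.array(d["pixel"]),round(d["p"],2),onz("wrist",d["pixel"],z))
m=bot.masks_of("mast_grip","wrist")
for d in m[:1]: print(d["bbox"],d["p"])
E
```

```text
3.0 [503.2 -86.2 250.3] [-0.   0.5  0.9  0. ] [ 0.5  0.4 -0.6  1.9  0.3  1.   0.4] [-0.4 -0.2  0.5]
release_top [299.2 185.9] 0.93 [523.9 -69.3  82. ]
mast_grip [472.2 215.7] 0.73 [613.6 -11.5 195. ]
gauge [379.7 173.3] 0.65 [617.  -13.5   0. ]
[437.7, 15.5, 501.4, 274.5] 0.74
```

View pics/w1.png

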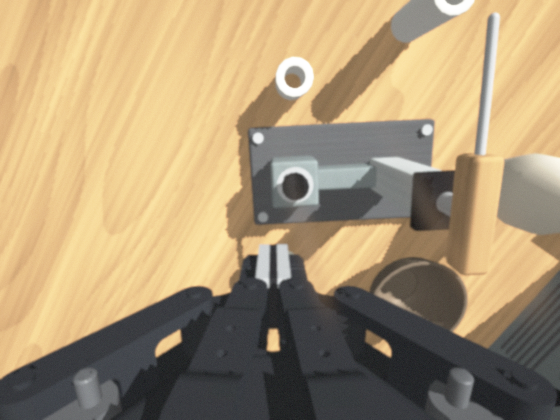

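The button is a black disc at (296,185), the crossbar runs from (477,155) to (470,272) and the pointer tip is at (494,17). The detections agree with this. Next I check the yaw from the edges.

```bash
python3 - <<'E'
from h import *
np.set_printoptions(precision=3,suppress=True)
def ang(a,b,z):
    v=(onz("wrist",b,z)-onz("wrist",a,z)); return np.rad2deg(np.arctan2(v[1],v[0])),np.linalg.norm(v)
print(ang((469,272),(494,17),197),"y axis"); print(ang((249,128),(435,120),18),ang((257,224),(440,208),18),"x axis")
print(onz("wrist",(296,185),82),onz("wrist",(475,213),207))
print(plan([522,-70,100],np.deg2rad(32)))
E
```

```text
(np.float64(125.0111778847134), np.float64(159.75479815720263)) y axis
(np.float64(33.7930596695295), np.float64(216.35682410074546)) (np.float64(36.37768681353066), np.float64(229.85234867745623)) x axis
[520.637 -69.996  82.   ] [605.105  -9.981 207.   ]
(array([0.004, 0.024, 0.15 ]), array([ 0.   ,  0.   , -0.015]))
```

Call:
apply_moves(increments=[{"turn":[0,0,-0.02],"slide":[0.003,0.023,0.03],"gripper":-1},{"turn":[0,0,-0.04],"slide":[0.003,0.023,0.07],"gripper":-1},{"turn":[0,0,-0.05],"slide":[0.003,0.023,0.11],"gripper":-1},{"turn":[0,0,-0.05],"slide":[0.003,0.023,0.145],"gripper":-1},{"turn":[0,0,-0.05],"slide":[0.003,0.023,0.155],"gripper":-1},{"turn":[0,0,-0.05],"slide":[0.003,0.023,0.16],"gripper":-1},{"turn":[0,0,-0.05],"slide":[0.003,0.023,0.16],"gripper":-1}])

```text
time: 3.83
tcp_pos: [521.6, -71.4, 90.6]
orientation: [-0.0, 0.469, 0.883, -0.0]
force: [-0.6, 0.2, 0.9]
finger_gap: -0.001
gripper_force: 0.0
```

Call:
apply_moves(increments=[{"turn":[0,0,0],"slide":[0,0,0.003],"gripper":-1},{"turn":[0,0,0],"slide":[0,0,0.006],"gripper":-1},{"turn":[0,0,0],"slide":[0,0,0.009],"gripper":-1},{"turn":[0,0,0],"slide":[0,0,0.012],"gripper":-1},{"turn":[0,0,0],"slide":[0,0,0.012],"gripper":-1}])

```text
time: 4.25
tcp_pos: [521.7, -71.7, 78.5]
orientation: [0.0, 0.468, 0.883, 0.0]
force: [0.6, 0.4, 0.1]
finger_gap: -0.003
gripper_force: 0.1
```

Call:
apply_moves(increments=[{"turn":[0,0,0],"slide":[0,0,0.002],"gripper":-1},{"turn":[0,0,0],"slide":[0,0,0.004],"gripper":-1},{"turn":[0,0,0],"slide":[0,0,0.005],"gripper":-1}])

```text
time: 4.5
tcp_pos: [521.8, -71.7, 73.6]
orientation: [0.0, 0.468, 0.884, 0.0]
force: [-5.6, -0.7, 32.4]
finger_gap: -0.0
gripper_force: 16.3
```

Call:
apply_moves(increments=[{"turn":[0,0,0],"slide":[0,0,0.001],"gripper":-1},{"turn":[0,0,0],"slide":[0,0,0.002],"gripper":-1}])

```text
time: 4.67
tcp_pos: [522.0, -71.6, 73.1]
orientation: [0.001, 0.468, 0.884, -0.0]
force: [-16.9, 0.2, 67.8]
finger_gap: -0.0
gripper_force: 33.7
```

The button went down to a hard stop (73.6 = 82−8). Next I retreat and move over the crossbar.

Call:
apply_moves(increments=[{"turn":[0,0,0],"slide":[0,0,-0.02],"gripper":-1},{"turn":[0,0,0],"slide":[0,0,-0.06],"gripper":-1},{"turn":[0,0,0],"slide":[0,0,-0.1],"gripper":-1},{"turn":[0,0,0],"slide":[0,0,-0.14],"gripper":-1},{"turn":[0,0,0],"slide":[0,0,-0.18],"gripper":0},{"turn":[0,0,0],"slide":[0,0,-0.2],"gripper":1},{"turn":[0,0,0],"slide":[0,0,-0.2],"gripper":1}])

```text
time: 5.25
tcp_pos: [522.8, -71.5, 275.6]
orientation: [0.003, 0.468, 0.883, 0.001]
force: [-0.2, 0.5, 0.8]
finger_gap: 0.418
gripper_force: 0.0
```

```bash
python3 - <<'E'
from h import *
np.set_printoptions(precision=4,suppress=True)
print(plan([612.5,-9.5,260],np.deg2rad(34)))
bot.snapshot("wrist")
for l,z in(("release_top",74),("mast_grip",195)):
    for d in bot.tip_of(l,"wrist")[:1]: print(l,np.array(d["pixel"]),round(d["p"],2),onz("wrist",d["pixel"],z))
E
```

```text
(array([0.001, 0.109, 0.016]), array([0.004, 0.004, 0.002]))
release_top [272.2 181.8] 0.73 [519.3376 -70.239   74.    ]
mast_grip [418.4 216.7] 0.87 [608.8258 -11.9109 195.    ]
```

Call:
apply_moves(increments=[{"turn":[0,0,0],"slide":[0,0.03,0],"gripper":1},{"turn":[0,0,0],"slide":[0,0.06,0],"gripper":1},{"turn":[0,0,0],"slide":[0,0.09,0],"gripper":1},{"turn":[0,0,0],"slide":[0,0.107,0],"gripper":1},{"turn":[0,0,0],"slide":[0,0.107,0],"gripper":1}])

```text
time: 5.82
tcp_pos: [611.2, -8.5, 268.9]
orientation: [-0.002, 0.467, 0.884, 0.0]
force: [-0.0, -0.0, -0.4]
finger_gap: 1.0
gripper_force: 0.0
```

```bash
python3 - <<'E'
from h import *
np.set_printoptions(precision=4,suppress=True)
cv2.imwrite("pics/w2.png",bot.snapshot("wrist"))
for d in bot.tip_of("mast_grip","wrist")[:1]:
    p=onz("wrist",d["pixel"],195);print(d,p); print(plan([p[0],p[1],178],np.deg2rad(34)))
E
```

```text
{'pixel': [271.4, 219.4], 'p': 0.83} [609.062  -12.9247 195.    ]
(array([-0.0016, -0.0011,  0.0914]), array([-0.002, -0.002,  0.004]))
```

View pics/w2.png

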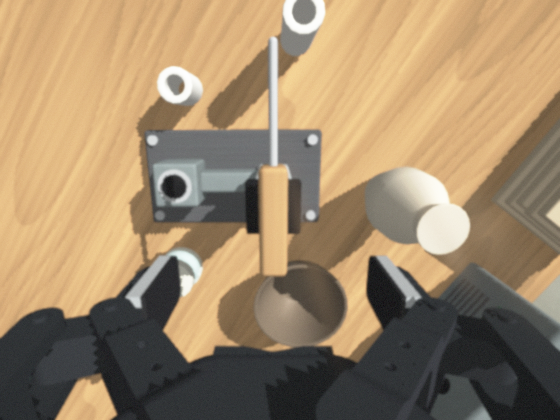

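The bar (260–288, rows 165–275) is centred between the open fingers and aligned with them. I descend and grip.

Call:
apply_moves(increments=[{"turn":[0,0,0],"slide":[-0.002,-0.001,0.03],"gripper":1},{"turn":[0,0,0],"slide":[-0.002,-0.001,0.06],"gripper":1},{"turn":[0,0,0],"slide":[-0.002,-0.001,0.08],"gripper":1},{"turn":[0,0,0],"slide":[-0.002,-0.001,0.09],"gripper":1},{"turn":[0,0,0],"slide":[-0.002,-0.001,0.09],"gripper":1}])

```text
time: 6.33
tcp_pos: [608.6, -14.5, 179.1]
orientation: [-0.002, 0.469, 0.883, -0.001]
force: [0.2, -0.1, 0.4]
finger_gap: 1.0
gripper_force: 0.0
```

Call:
apply_moves(increments=[{"slide":[0,0,0],"turn":[0,0,0],"gripper":0},{"slide":[0,0,0],"turn":[0,0,0],"gripper":-0.3},{"slide":[0,0,0],"turn":[0,0,0],"gripper":-0.6},{"slide":[0,0,0],"turn":[0,0,0],"gripper":-1},{"slide":[0,0,0],"turn":[0,0,0],"gripper":-1},{"slide":[0,0,0],"turn":[0,0,0],"gripper":-1},{"slide":[0,0,0],"turn":[0,0,0],"gripper":-1},{"slide":[0,0,0],"turn":[0,0,0],"gripper":-1}])

```text
time: 7.0
tcp_pos: [613.2, -11.9, 182.8]
orientation: [0.002, 0.468, 0.884, 0.003]
force: [18.1, 6.9, -2.0]
finger_gap: 0.222
gripper_force: 63.3
```

Call:
apply_moves(increments=[{"slide":[0,0.004,-0.002],"turn":[0,0,0],"gripper":-1},{"slide":[0,0.004,-0.005],"turn":[0,0,0],"gripper":-1},{"slide":[0,0.004,-0.01],"turn":[0,0,0],"gripper":-1},{"slide":[0,0.004,-0.015],"turn":[0,0,0],"gripper":-1},{"slide":[0,0.004,-0.02],"turn":[0,0,0],"gripper":-1}])

```text
time: 7.42
tcp_pos: [613.4, -11.7, 201.9]
orientation: [0.0, 0.468, 0.884, -0.0]
force: [1.0, -1.8, -4.2]
finger_gap: 0.218
gripper_force: 63.1
```

Call:
apply_moves(increments=[{"slide":[0,0,-0.005],"turn":[0,0,0],"gripper":-1},{"slide":[0,0,-0.01],"turn":[0,0,0],"gripper":-1},{"slide":[0,0,-0.015],"turn":[0,0,0],"gripper":-1}])

```text
time: 7.67
tcp_pos: [613.4, -11.7, 216.9]
orientation: [0.0, 0.468, 0.883, -0.0]
force: [-0.2, -2.5, -3.6]
finger_gap: 0.222
gripper_force: 63.1
```

Call:
apply_moves(increments=[{"slide":[0,0,-0.004],"turn":[0,0,0],"gripper":-1},{"slide":[0,0,-0.008],"turn":[0,0,0],"gripper":-1}])

```text
time: 7.83
tcp_pos: [613.3, -11.7, 224.2]
orientation: [-0.0, 0.468, 0.884, -0.0]
force: [1.2, -3.5, -10.2]
finger_gap: 0.217
gripper_force: 62.2
```

Call:
apply_moves(increments=[{"slide":[0,0,-0.004],"turn":[0,0,0],"gripper":-1},{"slide":[0,0,-0.008],"turn":[0,0,0],"gripper":-1}])

```text
time: 8.0
tcp_pos: [613.4, -11.7, 232.7]
orientation: [-0.0, 0.468, 0.883, -0.0]
force: [-1.2, -5.3, -4.5]
finger_gap: 0.219
gripper_force: 63.2
```

Call:
apply_moves(increments=[{"slide":[0,0,-0.005],"turn":[0,0,0],"gripper":-1},{"slide":[0,0,-0.01],"turn":[0,0,0],"gripper":-1}])

```text
time: 8.17
tcp_pos: [613.4, -11.7, 242.9]
orientation: [-0.0, 0.468, 0.883, -0.0]
force: [-1.9, -5.6, -3.2]
finger_gap: 0.221
gripper_force: 63.1
```

The first stop's click came at z≈224 and I've passed it. Now I feel for the second.

Call:
apply_moves(increments=[{"slide":[0,0,-0.005],"turn":[0,0,0],"gripper":-1},{"slide":[0,0,-0.01],"turn":[0,0,0],"gripper":-1}])

```text
time: 8.33
tcp_pos: [613.4, -11.7, 253.0]
orientation: [0.0, 0.468, 0.884, -0.0]
force: [-0.7, -5.7, -4.5]
finger_gap: 0.223
gripper_force: 63.1
```

Call:
apply_moves(increments=[{"slide":[0,0,-0.003],"turn":[0,0,0],"gripper":-1},{"slide":[0,0,-0.006],"turn":[0,0,0],"gripper":-1}])

```text
time: 8.5
tcp_pos: [613.4, -11.7, 259.0]
orientation: [0.0, 0.468, 0.884, -0.0]
force: [-1.7, -4.8, -3.9]
finger_gap: 0.217
gripper_force: 63.2
```

Call:
apply_moves(increments=[{"slide":[0,0,-0.002],"turn":[0,0,0],"gripper":-1},{"slide":[0,0,-0.004],"turn":[0,0,0],"gripper":-1}])

```text
time: 8.67
tcp_pos: [613.4, -11.7, 262.9]
orientation: [0.0, 0.468, 0.884, -0.0]
force: [-1.8, -5.9, -3.5]
finger_gap: 0.224
gripper_force: 63.2
```

Call:
apply_moves(increments=[{"slide":[0,0,-0.002],"turn":[0,0,0],"gripper":-1},{"slide":[0,0,-0.004],"turn":[0,0,0],"gripper":-1}])

```text
time: 8.83
tcp_pos: [613.4, -11.7, 266.9]
orientation: [0.0, 0.468, 0.884, -0.0]
force: [-1.6, -4.9, -4.0]
finger_gap: 0.222
gripper_force: 63.2
```

Call:
apply_moves(increments=[{"slide":[0,0,-0.002],"turn":[0,0,0],"gripper":-1},{"slide":[0,0,-0.004],"turn":[0,0,0],"gripper":-1}])

```text
time: 9.0
tcp_pos: [613.4, -11.7, 270.9]
orientation: [0.0, 0.468, 0.884, -0.0]
force: [-2.0, -5.3, -4.0]
finger_gap: 0.219
gripper_force: 63.2
```

Call:
apply_moves(increments=[{"slide":[0,0,-0.002],"turn":[0,0,0],"gripper":-1},{"slide":[0,0,-0.004],"turn":[0,0,0],"gripper":-1}])

```text
time: 9.17
tcp_pos: [613.4, -11.7, 274.8]
orientation: [0.0, 0.468, 0.884, -0.0]
force: [-1.6, -5.8, -6.4]
finger_gap: 0.219
gripper_force: 63.1
```

Call:
apply_moves(increments=[{"slide":[0,0,-0.002],"turn":[0,0,0],"gripper":-1},{"slide":[0,0,-0.004],"turn":[0,0,0],"gripper":-1}])

```text
time: 9.33
tcp_pos: [613.4, -11.7, 278.4]
orientation: [-0.0, 0.468, 0.884, -0.0]
force: [-0.1, -4.9, -13.0]
finger_gap: 0.215
gripper_force: 62.1
```

Call:
apply_moves(increments=[{"slide":[0,0,-0.001],"turn":[0,0,0],"gripper":-1},{"slide":[0,0,-0.001],"turn":[0,0,0],"gripper":-1},{"slide":[0,0,-0.001],"turn":[0,0,0],"gripper":-1},{"slide":[0,0,-0.001],"turn":[0,0,0],"gripper":-1},{"slide":[0,0,-0.001],"turn":[0,0,0],"gripper":-1},{"slide":[0,0,-0.001],"turn":[0,0,0],"gripper":-1},{"slide":[0,0,-0.001],"turn":[0,0,0],"gripper":-1},{"slide":[0,0,-0.001],"turn":[0,0,0],"gripper":-1}])

```text
time: 10.0
tcp_pos: [613.3, -11.7, 279.1]
orientation: [-0.0, 0.468, 0.884, -0.0]
force: [0.5, -5.4, -12.3]
finger_gap: 0.219
gripper_force: 62.1
```

```bash
python3 - <<'E'
from h import *
cv2.imwrite("pics/s3.png",bot.snapshot("side")[130:330,150:450].repeat(2,0).repeat(2,1))
o=bot.get_obs();print(o["time"],o["tcp_pos"],o["force"],o["gripper_force"])
E
```

```text
10.05 [613.33223486 -11.67521865 279.08566283] [ -0.43368962  -5.57811508 -11.3541056 ] 62.089422941207886
```

View pics/s3.png

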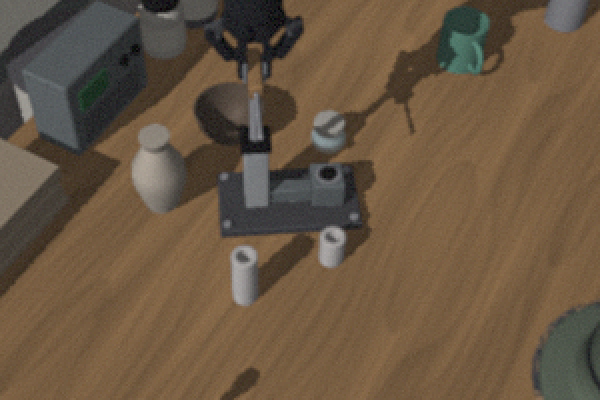

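The mast is extended in the grip at (255,85), the button is down, and all pots stand where they were. The force is steady at about 12 N, which is roughly 8 N on the buffer.

```bash
python3 -c "
from cell import bot
print(bot.close_job())"
```

```text
the job is handed in; nothing more can be done
None
```

I pressed the release fully down and pulled the mast through the first click up against the second stop. I handed the job in with the crossbar still gripped (about 12 N pull); the closing call returned no verdict.

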